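Load the sample jars into the dry incubator and close it up

ROBOT

A 6-joint arm with a two-finger parallel gripper is mounted at the origin on the work surface. World frame = base frame: x ahead of the robot, y to its left, z up, the work surface at z = 0. Lengths are in m, angles in rad, forces in N, time in s.
With the tool pointing down it reaches from about 0.375 to 0.825 m from the base axis. Payload 5.5 kg.
Tool frame: the origin (TCP) lies on the centre line of the jaws, within the pads' length; the fingertips stand 14 mm ahead of it and the grasp point (between the pads) lies 5 mm behind it; z points along the fingers, y is the line along which they close (so a half turn about z gives the same grasp; the last joint's range is limited). The gripper opens to 85 mm and grips with 20 to 120 N. Pads are 22 mm wide; open, the fingers measure 114 mm over their backs; the gripper's body (76 mm by 85 mm) begins 54 mm behind the grasp point. The pads swing forward as they close: fully open they stand 13 mm farther back than shut.
Start: joints at [-1.325, 0.314, -0.047, 1.21, 0, 1.571], TCP at [0.146, -0.582, 0.245] pointing down, gripper open.
Joint ranges: [-2.67, 2.67], [-0.69, 1.73], [-1.03, 1.25], [-2.08, 2.16], [-1.42, 1.45], [-3.14, 3.14]. Speed limits (rad/s): [2.39, 2.39, 3.01, 3.14, 3.14, 3.14].

INTERFACE

Orientations are given as a rotation vector (axis times angle).
In Python, from bench import robot gives the robot as it stands.
- The arm moves only by the tool servo_tool, never from a script. Its argument "steps" is a list of rows, each an object with "travel": the shift along the world's x, y, z in mm, a list of three; "rotation": the turn, a rotation vector about the world's x, y, z in rad, a list of three. In form: [{"travel": [x, y, z], "rotation": [rx, ry, rz]}, ...]. A call has 1 to 12 rows; each row is the pose to reach, as a shift and turn from the pose commanded when the call began; what a row does not reach only later rows make up. A row lasts 1/10 s, in which the tool goes at most 50 mm and 8.59 degrees, less where a joint would pass 70% of its speed; a pose out of reach is approached as far as the arm can. A call with a gripper value outside its range is refused whole. "gripper" is the opening, from 0 (shut) to 1 (fully open), set as the call begins (left out, the last holds). The fingers move at their own pace and stop on an object; "squeeze" is the grip in N (left out, the last holds). Time passes only in rows, so rows that repeat a pose let the fingers close. It gives the time, the measured TCP pose, the force, the opening and the grip force at its end, in the units of the state.
- robot.read_state(): the state, without advancing time (a new reading comes with each control period).
- robot.get_image(name): name is "scene" or "top" or "wrist"; returns a dict with "frame" (420x560x3 uint8, red, green, blue), "depth" (420x560 float32, m along the optical axis (not along the pixel's ray), 0 where there is no reading), "mtx" (3x3 intrinsics, pixels), "eye" and "orientation" of the camera in the world. Camera axes: x right, y down, z forward; pixel columns grow to the right and rows downward; lengths in m; the calibration is good to about 2 mm. A picture is of the moment at which its call begins.
- robot.hand_in(): hands the job in; it is judged then, once.
The state is a dict: "time": time; "joint_pos": joint angles; "dq": joint speeds; "joint_torque": joint torques, N m; "position": TCP position; "orientation": TCP orientation; "force": force on the tool from outside, world axes, zero at the start; "torque": the same for the moment, N m; "width": finger opening in m; "finger_force": force on a finger pad.
Only numpy, scipy, OpenCV 4.12 (cv2) and the standard library are available. Lean on these libraries where they do the work, as an engineer would, in place of code of your own. Each camera call takes 0.05 s, during which the arm holds its last target. There are 200 camera calls.

TASK

Swing the incubator's clamp fully clear, lift the lid off, keeping it right way up, and lay it on the blue mat. Stand every sample jar upright on the floor of the incubator's chamber, then put the lid back fully seated and swing the clamp home over it. Leave the steel beaker and the brown bottle standing where they are.

Things in the scene. Friction and masses are not known exactly. Their poses are not given: they have to be found in the camera images.
- incubator: fixed white bench-top incubator, left or right on the bench. Origin at bench level under the chamber's centre; x points away from its front (display and clamp post, facing roughly the robot), y left, z up. Housing x -124 to +76, y +-112, 45 mm high; on it the chamber's walls, 6 mm thick, rim at z = 100 mm. Clamp post 22 mm across at x = -90, y = 0
- chamber_floor (a point): centre of the chamber's floor, 45 mm above the incubator's origin, 55 mm below the rim. The chamber is open at the top, inside 124 mm (incubator's x) by 196 mm (y)
- clamp (a joint): flat steel clamp arm swinging level about the post's axis; 0 (stop) = home, arm along the incubator's +x over the lid's front edge; grows anticlockwise seen from above, towards the incubator's +y, to 1.8 rad (stop); clear of the lid beyond 1.35. Arm 18 mm wide, 8 mm thick, reaches 66 mm from the axis, underside at z = 111 mm, 3 mm over the seated lid. Stays where left
- clamp_pin (a point): point on the axis of the clamp's upright black round pin, 143 mm above the bench, 50 mm from the post's axis. Pin 16 mm across, from 119 to 153 mm above the bench. Pinch or push it: about 2 N turns the clamp
- lid: loose grey lid, 300 g: plate 140 (its x) by 212 mm (y), 8 mm thick; plug beneath 116 by 188 mm, 8 mm deep, entering the chamber with 4 mm play. Origin: centre of the plate underside; seated, at the incubator x = y = 0, z = 100 mm, axes parallel. On top a central steel bar handle along y: 14 mm wide, 84 mm long, 22 to 38 mm above the origin, on two feet 34 mm off centre
- mat: fixed blue mat lying on the bench, on the other side from the incubator, 180 mm (x) by 250 mm (y), 3 mm thick; origin at the centre of its underside
- jar1: sample jar, present in some starts only (None when absent): clear glass body 36 mm across and 24 mm high under a white cap 40 mm across and 14 mm high, 38 mm high in all, 60 g, standing upright, all jars alike; origin at the centre of its underside, z up its axis. Grip it across the cap. A jar may be knocked a few cm aside
- jar2: sample jar, present in some starts only (None when absent): clear glass body 36 mm across and 24 mm high under a white cap 40 mm across and 14 mm high, 38 mm high in all, 60 g, standing upright, all jars alike; origin at the centre of its underside, z up its axis. Grip it across the cap. A jar may be knocked a few cm aside
- jar3: sample jar, present in some starts only (None when absent): clear glass body 36 mm across and 24 mm high under a white cap 40 mm across and 14 mm high, 38 mm high in all, 60 g, standing upright, all jars alike; origin at the centre of its underside, z up its axis. Grip it across the cap. A jar may be knocked a few cm aside
- jar4: sample jar, present in some starts only (None when absent): clear glass body 36 mm across and 24 mm high under a white cap 40 mm across and 14 mm high, 38 mm high in all, 60 g, standing upright, all jars alike; origin at the centre of its underside, z up its axis. Grip it across the cap. A jar may be knocked a few cm aside
- beaker: open stainless steel beaker, 48 mm across, 62 mm high, standing among the jars; origin at the centre of its underside. Leave it alone
- reagent: brown glass bottle with a black cap, 42 mm across, 85 mm high, standing among the jars; origin at the centre of its underside. Leave it alone
Things that resemble listed ones, but are neither listed nor needed, are in the scene too. Leave any black look-alike of the jar4 alone.

How it is judged:
By the outcome, as a careful person would: the job done as asked, in the order asked, and still so for the second after the job is handed in, with the robot touching nothing.
Of jar1, jar2, jar3, jar4 only 2 to 4 are there at a start; the rules pass over those that are not, and their reading is None.
At some moment in a run one of jar1, jar2, jar3, jar4 may be knocked a few centimetres aside while the robot is not near it.
It also fails if it takes over 210 s, if anything falls off the work surface, if the arm or the gripper's body presses on something with over 40 N, if the wrist force passes 120 N, or if a joint passes its speed limit or range.

## Working session

There is one attempt and no reset: what is moved stays moved. The work goes in short steps, Python scripts to look and compute and a tool call to move; the robot and the scene stay as the last step left them, time stands still between calls to the robot, and variables do not carry over. Pictures are saved under pics/ and viewed, at most 14 in all, crops included, and the job is handed in when it is done.

Besides the shell and the picture viewer there is one more tool, called after ">>>" in YAML: its name, and indented under it one key for each argument. servo_tool: Moves the arm, as the interface text tells. Its arguments: {"type":"object","properties":{"steps":{"type":"array"},"gripper":{"type":"number"},"squeeze":{"type":"number"}},"required":["steps"]}

```bash
mkdir -p pics; ls; cat > h.py <<'E'
import numpy as np, cv2
from scipy.spatial.transform import Rotation as R
from bench import robot
def rot(o):
    o=np.asarray(o,float)
    return o if o.shape==(3,3) else (R.from_rotvec(o).as_matrix() if o.size==3 else R.from_quat(o).as_matrix())
def cloud(im):
    d=im["depth"];K=np.array(im["mtx"]);v,u=np.indices(d.shape)
    p=np.stack([(u-K[0,2])/K[0,0]*d,(v-K[1,2])/K[1,1]*d,d],-1)
    P=p@rot(im["orientation"]).T+np.array(im["eye"]);P[d==0]=np.nan
    return P
def save(im,n,crop=None,s=1):
    f=im["frame"][...,::-1]
    if crop: f=f[crop[1]:crop[3],crop[0]:crop[2]]
    cv2.imwrite("pics/"+n,cv2.resize(f,None,fx=s,fy=s,interpolation=cv2.INTER_CUBIC))
E
python3 - <<'E'
from h import *
print(robot.read_state())
for n in("top","scene"):
    im=robot.get_image(n);save(im,n+"0.png",s=1.4);np.save(n+"0.npy",cloud(im));np.save(n+"f0.npy",im["frame"]);print(n,im["eye"],im["orientation"],im["mtx"])
E
```

```text
pics
{'time': 0.0, 'joint_pos': array([-1.32498835e+00,  3.14186360e-01, -4.80679234e-02,  1.21022944e+00,
       -2.30062766e-05,  1.57080545e+00]), 'dq': array([ 7.59195652e-04,  5.77891873e-05, -1.91478053e-03, -5.17483620e-04,
       -1.87515348e-03,  9.73989698e-04]), 'joint_torque': array([ 1.20100864e-03, -5.39593184e+01,  3.39746869e+01,  1.89015985e-02,
       -1.11203786e-05, -1.17236663e-06]), 'position': array([ 0.14586038, -0.5814219 ,  0.24446323]), 'orientation': array([-3.11623751e+00, -3.84923772e-01,  3.60630609e-04]), 'force': array([-0.69101716, -0.96682346,  0.84177775]), 'torque': array([ 0.05117884, -0.01025957,  0.00514434]), 'finger_force': 0.0, 'width': 0.08567667370288634}
top [ 0.45041775 -0.00590235  1.01830393] [-2.18929356  2.18078918 -0.09070576] [[476.54817753   0.         286.58004444]
 [  0.         476.54817753 207.04358271]
 [  0.           0.           1.        ]]
scene [ 1.27886954 -0.46507713  0.71551712] [-1.90661049 -1.12066082  0.5858124 ] [[542.78526969   0.         280.53963365]
 [  0.         542.78526969 218.44434577]
 [  0.           0.           1.        ]]
```

View pics/top0.png

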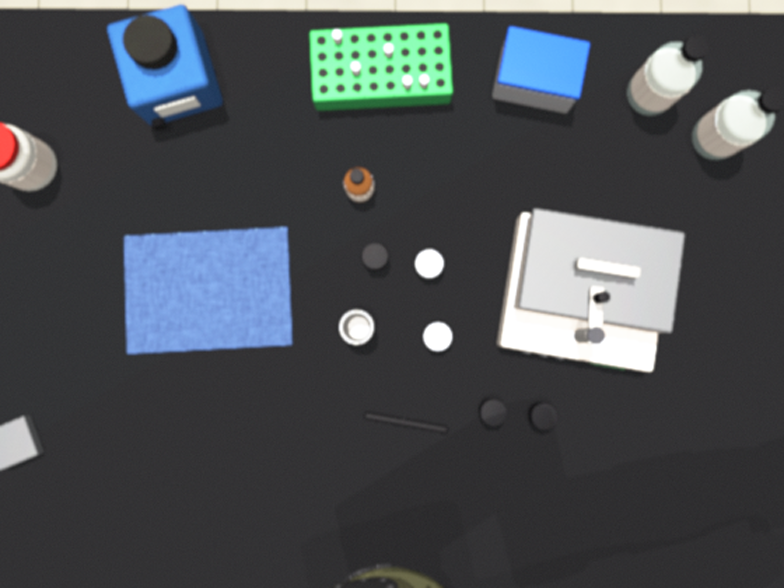

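View pics/scene0.png

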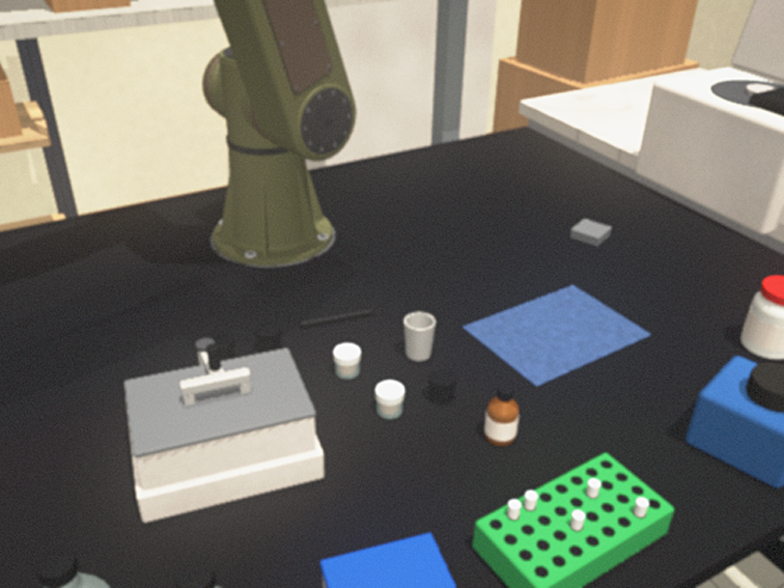

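Top view (784x588 picture): the incubator with its grey lid is at (600,290), handle at (608,268), pin at (601,297) and post at (596,335). The mat is at (208,290). The white-capped jars are at (429,263) and (437,336). Black look-alikes are at (375,256), (493,412) and (543,417). The beaker is at (357,327) and the bottle at (359,184). Only the two white-capped ones fit "sample jar".

```bash
python3 - <<'E'
from h import *
P=np.load("top0.npy");F=np.load("topf0.npy").astype(int)
v,u=np.indices(P.shape[:2]);Z=P[...,2]
def box(m,n):
    m=m.astype(np.uint8);k,l,s,c=cv2.connectedComponentsWithStats(m)
    i=1+np.argmax(s[1:,4]);Q=P[l==i];r=cv2.minAreaRect((Q[:,:2]*1000).astype(np.float32))
    print(n,len(Q),r,"z",np.median(Q[:,2]),"mean",Q.mean(0))
    return Q
win=(u>340)&(u<520)&(v>130)&(v<280)
box(win&(abs(Z-.108)<.008),"lid")
box(win&(abs(Z-.138)<.008),"handle")
box(win&(Z>.145),"pin")
box(win&(abs(Z-.045)<.012),"housing")
box((F[...,2]>F[...,0]+40)&(u<215)&(v>150)&(v<260)&(Z<.02),"mat")
for n,(a,b) in dict(j1=(429,263),j2=(437,336),bk1=(375,256),bk2=(493,412),bk3=(543,417),beaker=(357,327),bott=(359,184),post=(596,335),pin=(601,297)).items():
    a/=1.4;b/=1.4;w=(abs(u-a)<18)&(abs(v-b)<18)
    zz=np.nanmax(np.where(w,Z,np.nan)); box(w&(Z>.02),n);print("   max",zz)
# tall things z
E
```

```text
lid 7293 ((532.3410034179688, -284.6986083984375), (213.4457550048828, 174.67718505859375), 80.79431915283203) z 0.10781903333663834 mean [ 0.54941956 -0.28580122  0.10785638]
handle 355 ((549.2584838867188, -285.99407958984375), (83.06697082519531, 15.073379516601562), 80.57969665527344) z 0.13752261724807824 mean [ 0.54850523 -0.28565669  0.13718527]
pin 66 ((509.30963134765625, -274.3343505859375), (14.911900520324707, 14.735857009887695), 86.72805786132812) z 0.15214057756445892 mean [ 0.50918149 -0.27449803  0.15202101]
housing 3218 ((522.5372924804688, -282.28070068359375), (225.28720092773438, 200.13198852539062), 80.0103530883789) z 0.04469352744401622 mean [ 0.46721449 -0.25782533  0.044667  ]
mat 10161 ((528.3208618164062, 285.46075439453125), (184.81732177734375, 255.17030334472656), 3.3736939430236816) z 0.003098253871222756 mean [0.52729817 0.28413417 0.00306641]
j1 296 ((565.2313842773438, -51.815895080566406), (39.07455825805664, 37.54106140136719), 0.8212170004844666) z 0.03788289604631573 mean [ 0.56494377 -0.05181266  0.03774689]
   max 0.04319560546270307
j2 291 ((
[... 900 characters left out ...]
705945968628) z 0.05831191318212681 mean [0.47170236 0.05659267 0.05141123]
   max 0.06580099006063689
bott 380 ((683.5629272460938, 52.61565399169922), (40.3647346496582, 40.72393035888672), 69.00437927246094) z 0.05870289327755046 mean [0.67902938 0.05170511 0.0601604 ]
   max 0.08882109007542427
post 1285 ((458.6933288574219, -287.7890625), (68.89955139160156, 89.16336059570312), 0.28034064173698425) z 0.04777522604413398 mean [ 0.45969815 -0.28694925  0.07439704]
   max 0.12859458427461457
pin 1294 ((510.9920654296875, -285.9221496582031), (69.06936645507812, 68.07551574707031), 88.75302124023438) z 0.10862918705086672 mean [ 0.51096022 -0.28411433  0.1121522 ]
   max 0.15590882369174974
```

```bash
python3 - <<'E'
import cv2,numpy as np
f=np.load("topf0.npy")[...,::-1][120:310,230:500]
f=np.clip(f.astype(float)*1.5+10,0,255).astype(np.uint8)
cv2.imwrite("pics/crop1.png",cv2.resize(f,None,fx=2.9,fy=2.9,interpolation=cv2.INTER_CUBIC))
E
```

```text
(no output)
```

View pics/crop1.png

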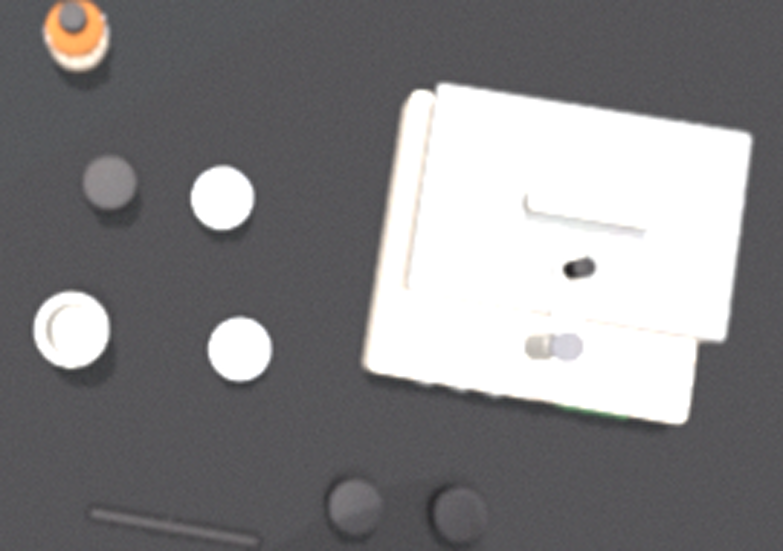

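Crop: the white-capped jars show clearly at (222,198) and (240,350). The three black ones at (110,182), (355,507) and (460,515) are look-alikes to leave alone. The clamp pin is at (580,267). Measured heights and sizes agree with the description: lid 0.108, handle 0.138, pin 0.152, jars 0.038. The incubator yaw is about -9.4°.

>>> servo_tool:
  steps:
    - {"travel": [36,31,-4],"rotation": [0,0,-0.1]}
    - {"travel": [73,61,-9],"rotation": [0,0,-0.2]}
    - {"travel": [109,92,-13],"rotation": [0,0,-0.3]}
    - {"travel": [145,123,-18],"rotation": [0,0,-0.41]}
    - {"travel": [182,154,-22],"rotation": [0,0,-0.41]}
    - {"travel": [218,184,-27],"rotation": [0,0,-0.41]}
    - {"travel": [254,215,-31],"rotation": [0,0,-0.41]}
    - {"travel": [290,246,-36],"rotation": [0,0,-0.41]}
    - {"travel": [327,276,-40],"rotation": [0,0,-0.41]}
    - {"travel": [363,307,-45],"rotation": [0,0,-0.41]}
    - {"travel": [363,307,-45],"rotation": [0,0,-0.41]}
    - {"travel": [363,307,-45],"rotation": [0,0,-0.41]}
  gripper: 0.6
  squeeze: 30

```text
time: 1.3
position: [0.5092, -0.2739, 0.1996]
orientation: [-3.131, 0.254, 0.002]
force: [0.4, -0.9, -0.5]
width: 0.0515
finger_force: 0.0
```

```bash
python3 - <<'E'
from h import *
s=robot.read_state();print(s["position"],s["orientation"],s["joint_pos"],s["width"])
im=robot.get_image("wrist");save(im,"w1.png",s=1.2);P=cloud(im);np.save("w1.npy",P)
Z=P[...,2]
def box(m,n):
    k,l,st,c=cv2.connectedComponentsWithStats(m.astype(np.uint8));i=1+np.argmax(st[1:,4]);Q=P[l==i]
    r=cv2.minAreaRect((Q[:,:2]*1000).astype(np.float32));print(n,len(Q),r,np.median(Q[:,2]),Q.mean(0),c[i])
box(abs(Z-.152)<.005,"pin");box(abs(Z-.138)<.006,"handle")
im=robot.get_image("top");P=cloud(im);Z=P[...,2];v,u=np.indices(Z.shape)
E
```

```text
[ 0.50921731 -0.27387561  0.19955295] [-3.13105997e+00  2.53576170e-01  2.41419586e-03] [-4.93259679e-01  2.95539611e-01 -1.77059466e-01  1.09971778e+00
 -3.59333330e-04  2.80995516e+00] 0.051472888637156836
pin 547 ((511.6634216308594, -277.4445495605469), (14.968893051147461, 15.254191398620605), 37.0643424987793) 0.1537628913958234 [ 0.51243543 -0.27756725  0.15338805] [283.97989031 241.98171846]
handle 3112 ((550.853515625, -289.0881042480469), (83.78925323486328, 14.29322624206543), 80.82125854492188) 0.1386681950197196 [ 0.55136477 -0.28914437  0.13844628] [292.19569409 171.66420308]
```

View pics/w1.png

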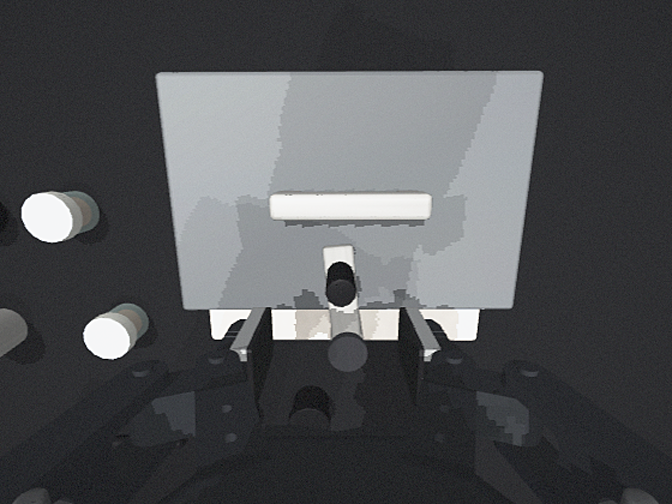

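The wrist view shows the pin at (340,280) between the open fingers and the handle beyond it at (350,206). The pin is at about (0.5105,-0.276), the clamp at about 0.1 rad and the post axis at about (0.461,-0.273). I'll descend, pinch, then swing.

>>> servo_tool:
  steps:
    - {"travel": [2,-1,-20],"rotation": [0,0,0]}
    - {"travel": [2,-1,-40],"rotation": [0,0,0]}
    - {"travel": [2,-1,-55],"rotation": [0,0,0]}
    - {"travel": [2,-1,-61],"rotation": [0,0,0]}
    - {"travel": [2,-1,-61],"rotation": [0,0,0]}

```text
time: 1.9
position: [0.5097, -0.2766, 0.1387]
orientation: [-3.13, 0.26, 0.002]
force: [-0.2, 0.0, 1.0]
width: 0.0515
finger_force: 0.0
```

>>> servo_tool:
  steps:
    - {"travel": [0,0,0],"rotation": [0,0,0]}
    - {"travel": [0,0,0],"rotation": [0,0,0]}
    - {"travel": [0,0,0],"rotation": [0,0,0]}
    - {"travel": [0,0,0],"rotation": [0,0,0]}
    - {"travel": [0,0,0],"rotation": [0,0,0]}
    - {"travel": [0,0,0],"rotation": [0,0,0]}
  gripper: 0
  squeeze: 20

```text
time: 2.5
position: [0.5115, -0.2765, 0.1403]
orientation: [3.13, -0.258, 0.002]
force: [-0.7, -0.8, 5.9]
width: 0.0154
finger_force: 21.3
```

>>> servo_tool:
  steps:
    - {"travel": [0,5,0],"rotation": [0,0,0]}
    - {"travel": [0,10,0],"rotation": [0,0,0]}
    - {"travel": [-2,18,0],"rotation": [0,0,0]}
    - {"travel": [-2,18,0],"rotation": [0,0,0]}

```text
time: 2.9
position: [0.5105, -0.2584, 0.1404]
orientation: [3.129, -0.256, 0.005]
force: [2.1, -2.8, 3.2]
width: 0.0153
finger_force: 21.1
```

>>> servo_tool:
  steps:
    - {"travel": [-3,8,1],"rotation": [0,0,0]}
    - {"travel": [-8,15,1],"rotation": [0,0,0]}
    - {"travel": [-14,22,1],"rotation": [0,0,0]}
    - {"travel": [-21,27,1],"rotation": [0,0,0]}
    - {"travel": [-29,31,1],"rotation": [0,0,0]}
    - {"travel": [-37,34,1],"rotation": [0,0,0]}
    - {"travel": [-46,35,1],"rotation": [0,0,0]}
    - {"travel": [-48,35,1],"rotation": [0,0,0]}
    - {"travel": [-48,35,1],"rotation": [0,0,0]}

```text
time: 3.8
position: [0.4613, -0.2231, 0.1406]
orientation: [-3.131, 0.258, -0.001]
force: [2.7, -1.3, 2.6]
width: 0.0151
finger_force: 20.8
```

>>> servo_tool:
  steps:
    - {"travel": [0,0,0],"rotation": [0,0,0]}
    - {"travel": [0,0,0],"rotation": [0,0,0]}
    - {"travel": [0,0,0],"rotation": [0,0,0]}
    - {"travel": [0,0,30],"rotation": [0,0,0]}
    - {"travel": [0,0,60],"rotation": [0,0,0]}
    - {"travel": [20,0,60],"rotation": [0,0,0.15]}
    - {"travel": [20,0,60],"rotation": [0,0,0.15]}
  gripper: 0.4

```text
time: 4.5
position: [0.4831, -0.2232, 0.2012]
orientation: [3.141, -0.019, 0.004]
force: [-0.3, 1.0, 0.2]
width: 0.0341
finger_force: 0.0
```

```bash
cat >> h.py <<'E'
def box(P,m,n):
    k,l,st,c=cv2.connectedComponentsWithStats(m.astype(np.uint8))
    if k<2: print(n,"none");return
    i=1+np.argmax(st[1:,4]);Q=P[l==i]
    r=cv2.minAreaRect((Q[:,:2]*1000).astype(np.float32));print(n,len(Q),np.round(r[0],1),np.round(r[1],1),round(r[2],1),"z",np.round(np.median(Q[:,2]),4),"px",np.round(c[i]))
E
python3 - <<'E'
from h import *
im=robot.get_image("wrist");P=cloud(im);Z=P[...,2]
box(P,abs(Z-.152)<.005,"pin");box(P,abs(Z-.138)<.006,"handle");save(im,"w2.png")
im=robot.get_image("top");P=cloud(im);Z=P[...,2];np.save("top1.npy",P);save(im,"t1.png",(230,110,500,310),2.9)
s=robot.read_state();print(s["position"],s["orientation"],s["joint_pos"])
E
```

```text
pin 520 [ 466.2 -224.3] [15.3 15.2] 40.8 z 0.1538 px [280. 271.]
handle 3318 [ 550.8 -289. ] [84.1 14.1] 80.9 z 0.1387 px [385. 130.]
[ 0.48032786 -0.22257687  0.19957857] [-3.14079600e+00  2.55325670e-02  2.81129229e-03] [-4.33863721e-01  2.06666648e-01 -2.92951416e-01  1.07309422e+00
 -1.09418407e-04  2.72398734e+00]
```

View pics/w2.png

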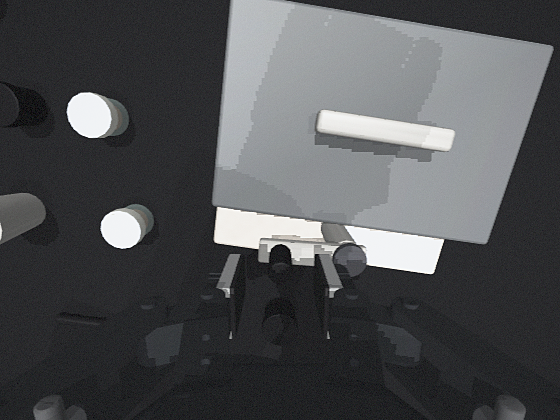

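The clamp is clear: pin at (280,262), arm alongside the lid's front edge, about 1.7 rad. The handle is at (385,130). Next I turn the jaws across the handle and grasp it.

>>> servo_tool:
  steps:
    - {"travel": [7,-6,0],"rotation": [0,0,0.143]}
    - {"travel": [14,-13,0],"rotation": [0,0,0.285]}
    - {"travel": [21,-19,0],"rotation": [0,0,0.428]}
    - {"travel": [28,-26,0],"rotation": [0,0,0.57]}
    - {"travel": [35,-32,0],"rotation": [0,0,0.713]}
    - {"travel": [42,-39,0],"rotation": [0,0,0.856]}
    - {"travel": [49,-45,0],"rotation": [0,0,0.998]}
    - {"travel": [56,-52,0],"rotation": [0,0,1.141]}
    - {"travel": [63,-59,0],"rotation": [0,0,1.283]}
    - {"travel": [69,-65,0],"rotation": [0,0,1.426]}
    - {"travel": [69,-65,0],"rotation": [0,0,1.426]}
    - {"travel": [69,-65,0],"rotation": [0,0,1.426]}
  gripper: 0.5

```text
time: 5.8
position: [0.5489, -0.2875, 0.1994]
orientation: [-2.394, -2.031, 0.001]
force: [1.0, 0.1, 0.3]
width: 0.0426
finger_force: 0.0
```

```bash
python3 - <<'E'
from h import *
im=robot.get_image("wrist");P=cloud(im);Z=P[...,2]
box(P,abs(Z-.138)<.006,"handle");save(im,"w3.png")
s=robot.read_state();print(s["position"],s["orientation"],s["joint_pos"]); print(np.degrees(np.arctan2(*rot(s["orientation"])[[1,0],1])))
E
```

```text
handle 2590 [ 551.1 -288.6] [83.6 13.8] 81.1 z 0.1386 px [282. 234.]
[ 0.54894561 -0.28748505  0.19961026] [-2.39345626e+00 -2.03220794e+00  1.13021569e-03] [-4.82428183e-01  3.72219158e-01 -6.97047788e-02  1.13078069e+00
 -4.61382687e-06  1.25125859e+00]
-9.33290415628132
```

>>> servo_tool:
  steps:
    - {"travel": [1,-1,-25],"rotation": [0,0,0]}
    - {"travel": [1,-1,-50],"rotation": [0,0,0]}
    - {"travel": [1,-1,-65],"rotation": [0,0,0]}
    - {"travel": [1,-1,-71],"rotation": [0,0,0]}
    - {"travel": [1,-1,-71],"rotation": [0,0,0]}

```text
time: 6.35
position: [0.5501, -0.2884, 0.1285]
orientation: [-2.391, -2.035, 0.001]
force: [0.3, -0.4, -0.1]
width: 0.0426
finger_force: 0.0
```

>>> servo_tool:
  steps:
    - {"travel": [0,0,0],"rotation": [0,0,0]}
    - {"travel": [0,0,0],"rotation": [0,0,0]}
    - {"travel": [0,0,0],"rotation": [0,0,0]}
    - {"travel": [0,0,0],"rotation": [0,0,0]}
    - {"travel": [0,0,0],"rotation": [0,0,0]}
    - {"travel": [0,0,0],"rotation": [0,0,0]}
  gripper: 0
  squeeze: 60

```text
time: 6.95
position: [0.5517, -0.2893, 0.1307]
orientation: [2.39, 2.036, 0.001]
force: [-0.1, 0.2, 5.9]
width: 0.0126
finger_force: 60.7
```

>>> servo_tool:
  steps:
    - {"travel": [0,0,5],"rotation": [0,0,0]}
    - {"travel": [0,0,10],"rotation": [0,0,0]}
    - {"travel": [0,0,20],"rotation": [0,0,0]}
    - {"travel": [0,0,35],"rotation": [0,0,0]}
    - {"travel": [0,0,50],"rotation": [0,0,0]}
    - {"travel": [0,0,70],"rotation": [0,0,0]}
    - {"travel": [0,0,90],"rotation": [0,0,0]}
    - {"travel": [0,0,90],"rotation": [0,0,0]}

```text
time: 7.75
position: [0.5527, -0.2899, 0.2228]
orientation: [2.387, 2.035, 0.003]
force: [0.6, -0.1, -2.9]
width: 0.0128
finger_force: 59.7
```

```bash
python3 - <<'E'
from h import *
s=robot.read_state();print(s["position"],s["orientation"],s["width"],s["force"])
im=robot.get_image("top");P=cloud(im);F=im["frame"].astype(int);Z=P[...,2];v,u=np.indices(Z.shape)
box(P,(F[...,2]>F[...,0]+40)&(u<215)&(v>150)&(v<260)&(Z<.02),"mat")
w=(u>340)&(u<520)&(v>100)&(v<300)
box(P,w&(abs(Z-.20)<.02),"lid")
save(im,"t2.png",(60,90,520,310),1.7)
im=robot.get_image("scene");save(im,"s2.png")
E
```

```text
[ 0.55268628 -0.28985475  0.22282127] [2.38708172 2.03465111 0.00323059] 0.0127609788484859 [ 0.64719062 -0.14460141 -2.8967973 ]
mat 10155 [528.4 285.4] [185.2 255.2] 3.3 z 0.0031 px [148. 207.]
lid 6346 [ 552.1 -287.8] [212.2 140.5] 80.9 z 0.1999 px [431. 189.]
```

View pics/s2.png

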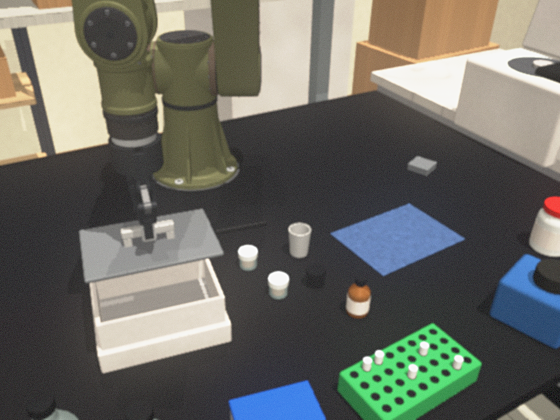

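The lid is level in the gripper at (150,240) and the chamber is open. Both white jars are upright at (248,257) and (278,285), and the lid and mat poses are measured. Now I carry the lid to the mat.

>>> servo_tool:
  steps:
    - {"travel": [0,10,0],"rotation": [0,0,0]}
    - {"travel": [-1,30,0],"rotation": [0,0,0.01]}
    - {"travel": [-3,60,0],"rotation": [0,0,0.02]}
    - {"travel": [-4,90,0],"rotation": [0,0,0.03]}
    - {"travel": [-5,120,0],"rotation": [0,0,0.045]}
    - {"travel": [-6,150,0],"rotation": [0,0,0.06]}
    - {"travel": [-7,180,0],"rotation": [0,0,0.07]}
    - {"travel": [-8,210,0],"rotation": [0,0,0.08]}
    - {"travel": [-10,240,0],"rotation": [0,0,0.09]}
    - {"travel": [-11,270,0],"rotation": [0,0,0.1]}
    - {"travel": [-12,300,0],"rotation": [0,0,0.11]}
    - {"travel": [-14,330,0],"rotation": [0,0,0.12]}

```text
time: 9.05
position: [0.5354, 0.0436, 0.2185]
orientation: [-2.261, -2.179, 0.001]
force: [0.2, -0.2, -2.8]
width: 0.0124
finger_force: 59.5
```

>>> servo_tool:
  steps:
    - {"travel": [-1,30,0],"rotation": [0,0,0.01]}
    - {"travel": [-2,60,0],"rotation": [0,0,0.02]}
    - {"travel": [-4,90,0],"rotation": [0,0,0.035]}
    - {"travel": [-5,120,0],"rotation": [0,0,0.05]}
    - {"travel": [-6,150,0],"rotation": [0,0,0.06]}
    - {"travel": [-8,180,0],"rotation": [0,0,0.07]}
    - {"travel": [-9,205,0],"rotation": [0,0,0.08]}
    - {"travel": [-10,225,0],"rotation": [0,0,0.09]}
    - {"travel": [-10,238,0],"rotation": [0,0,0.096]}
    - {"travel": [-10,243,0],"rotation": [0,0,0.096]}
    - {"travel": [-10,243,0],"rotation": [0,0,0.096]}
    - {"travel": [-10,243,0],"rotation": [0,0,0.096]}

```text
time: 10.25
position: [0.5267, 0.2834, 0.2191]
orientation: [2.158, 2.283, -0.001]
force: [0.2, -0.4, -2.8]
width: 0.0126
finger_force: 59.5
```

```bash
python3 - <<'E'
from h import *
s=robot.read_state();print(s["position"],s["orientation"],s["width"],s["force"])
im=robot.get_image("top");P=cloud(im);F=im["frame"].astype(int);Z=P[...,2];v,u=np.indices(Z.shape)
w=(u>40)&(u<260)&(v>80)&(v<300)
box(P,w&(abs(Z-.20)<.02),"lid")
for n,(a,b) in dict(j1=(429,263),j2=(437,336)).items():
    box(P,(abs(u-a/1.4)<30)&(abs(v-b/1.4)<30)&(abs(Z-.038)<.006)&(F.min(-1)>150),n)
save(im,"t3.png",s=1.2)
E
```

```text
[0.52673259 0.28336785 0.21911187] [ 2.15770149e+00  2.28319409e+00 -1.22590070e-03] 0.012648248972906458 [ 0.20653927 -0.41707483 -2.77857985]
lid 6107 [525.9 284.7] [140.4 212.6] 3.3 z 0.1966 px [134. 204.]
j1 288 [566.  -51.8] [37.5 38.3] 87.3 z 0.0377 px [306. 188.]
j2 290 [457.4 -64.3] [39.1 37.3] 0.6 z 0.0381 px [312. 240.]
```

View pics/t3.png

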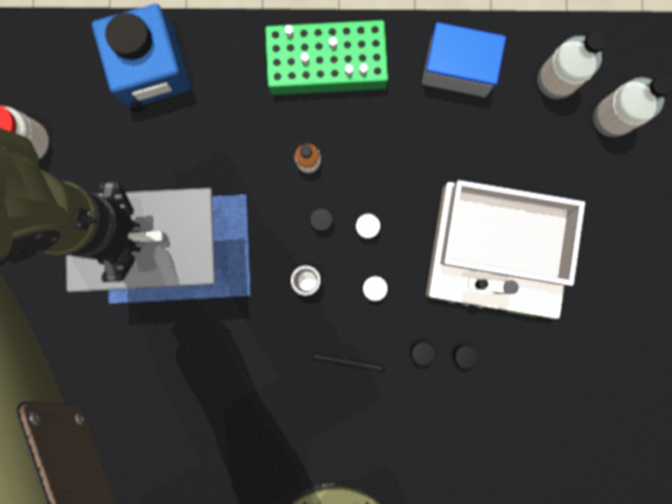

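The lid is over the mat at (140,240), yaw 3.3°. In the unshadowed view the three dark pieces at (320,220), (423,354) and (466,356) are still black, so they are look-alikes. There are two jars only. Lowering the lid.

>>> servo_tool:
  steps:
    - {"travel": [1,0,-30],"rotation": [0,0,0]}
    - {"travel": [2,0,-65],"rotation": [0,0,0]}
    - {"travel": [2,0,-100],"rotation": [0,0,0]}
    - {"travel": [2,0,-135],"rotation": [0,0,0]}
    - {"travel": [2,0,-158],"rotation": [0,0,0]}
    - {"travel": [2,0,-168],"rotation": [0,0,0]}
    - {"travel": [2,0,-172],"rotation": [0,0,0]}
    - {"travel": [2,0,-172],"rotation": [0,0,0]}
    - {"travel": [2,0,-172],"rotation": [0,0,0]}

```text
time: 11.2
position: [0.5302, 0.2844, 0.0488]
orientation: [2.157, 2.283, 0.004]
force: [0.2, -0.6, -2.4]
width: 0.0131
finger_force: 59.5
```

>>> servo_tool:
  steps:
    - {"travel": [0,0,-2],"rotation": [0,0,0]}
    - {"travel": [0,0,-4],"rotation": [0,0,0]}
    - {"travel": [0,0,-5],"rotation": [0,0,0]}
    - {"travel": [0,0,-5],"rotation": [0,0,0]}

```text
time: 11.6
position: [0.5289, 0.284, 0.0423]
orientation: [-2.157, -2.284, 0.0]
force: [0.1, -1.1, -3.8]
width: 0.0127
finger_force: 59.5
```

>>> servo_tool:
  steps:
    - {"travel": [0,0,-1],"rotation": [0,0,0]}
    - {"travel": [0,0,-2],"rotation": [0,0,0]}
    - {"travel": [0,0,-2],"rotation": [0,0,0]}

```text
time: 11.9
position: [0.5291, 0.2841, 0.0417]
orientation: [2.157, 2.284, 0.001]
force: [-3.8, -1.7, 8.8]
width: 0.0129
finger_force: 61.2
```

>>> servo_tool:
  steps:
    - {"travel": [0,0,0],"rotation": [0,0,0]}
    - {"travel": [0,0,0],"rotation": [0,0,0]}
    - {"travel": [0,0,0],"rotation": [0,0,0]}
    - {"travel": [0,0,5],"rotation": [0,0,0]}
    - {"travel": [0,0,20],"rotation": [0,0,0]}
    - {"travel": [0,0,50],"rotation": [0,0,0]}
    - {"travel": [0,0,90],"rotation": [0,0,0]}
    - {"travel": [0,0,120],"rotation": [0,0,0]}
    - {"travel": [0,0,120],"rotation": [0,0,0]}
  gripper: 0.5

```text
time: 12.8
position: [0.5319, 0.2856, 0.1657]
orientation: [2.155, 2.282, 0.013]
force: [0.2, 1.0, 0.4]
width: 0.0429
finger_force: 0.0
```

```bash
python3 - <<'E'
from h import *
s=robot.read_state();print(s["position"],s["orientation"],s["joint_pos"])
im=robot.get_image("top");P=cloud(im);F=im["frame"].astype(int);Z=P[...,2];v,u=np.indices(Z.shape)
box(P,(u>60)&(u<260)&(v>100)&(v<300)&(abs(Z-.019)<.006),"lid")
w=(u>340)&(u<520)&(v>130)&(v<260)
box(P,w&(abs(Z-.100)<.006),"rim")
box(P,w&(abs(Z-.152)<.005),"pin")
m=w&(abs(Z-.045)<.006)&(v<235)
box(P,m,"floor");
im=robot.get_image("wrist");P=cloud(im);Z=P[...,2]
box(P,abs(Z-.019)<.005,"lid-w");box(P,abs(Z-.049)<.005,"handle-w")
E
```

```text
[0.53191113 0.28558776 0.16568022] [2.15543838 2.28181674 0.0125844 ] [ 4.92744170e-01  3.54798242e-01 -1.74580466e-01  1.03296266e+00
 -1.39460611e-05  2.00659343e+00]
lid 4781 [528.1 285.6] [140.2 211.5] 3.3 z 0.0191 px [158. 207.]
rim 1255 [ 548.4 -287.1] [209.2 136.7] 80.5 z 0.0996 px [430. 193.]
pin 64 [ 463.9 -221.6] [14.5 14.5] 50.4 z 0.1526 px [402. 237.]
floor 5312 [ 550.  -293.2] [188.4 120.4] 80.5 z 0.0454 px [424. 196.]
lid-w 30494 [530.3 284.8] [140.5 211.4] 3.2 z 0.0199 px [277. 183.]
handle-w 1686 [530.1 284.9] [13.7 82.8] 3.5 z 0.0496 px [277. 213.]
```

Lid is flat and centred on the mat (z 0.019, 528/285). Now over to jar 1.

>>> servo_tool:
  steps:
    - {"travel": [2,-20,5],"rotation": [0,0,-0.02]}
    - {"travel": [7,-60,10],"rotation": [0,0,-0.04]}
    - {"travel": [11,-100,10],"rotation": [0,0,-0.06]}
    - {"travel": [16,-145,10],"rotation": [0,0,-0.09]}
    - {"travel": [21,-190,10],"rotation": [0,0,-0.12]}
    - {"travel": [26,-235,10],"rotation": [0,0,-0.15]}
    - {"travel": [32,-280,10],"rotation": [0,0,-0.18]}
    - {"travel": [36,-320,5],"rotation": [0,0,-0.2]}
    - {"travel": [38,-338,0],"rotation": [0,0,-0.22]}
    - {"travel": [38,-338,0],"rotation": [0,0,-0.22]}
    - {"travel": [38,-338,0],"rotation": [0,0,-0.22]}
    - {"travel": [38,-338,0],"rotation": [0,0,-0.22]}
  gripper: 0.75
  squeeze: 30

```text
time: 14.1
position: [0.5665, -0.053, 0.1597]
orientation: [-2.393, -2.034, 0.001]
force: [1.0, 0.2, 0.1]
width: 0.0644
finger_force: 0.0
```

```bash
python3 - <<'E'
from h import *
s=robot.read_state();print(s["position"],s["orientation"],s["joint_pos"],s["width"])
im=robot.get_image("wrist");P=cloud(im);F=im["frame"].astype(int);Z=P[...,2]
m=(abs(Z-.038)<.004)&(F.min(-1)>120)
k,l,st,c=cv2.connectedComponentsWithStats(m.astype(np.uint8))
for i in range(1,k):
    if st[i,4]>150:
        Q=P[l==i];print(st[i],np.round(cv2.minEnclosingCircle((Q[:,:2]*1000).astype(np.float32)),1) if 0 else cv2.minEnclosingCircle((Q[:,:2]*1000).astype(np.float32)))
save(im,"w4.png")
E
```

```text
[ 0.56649103 -0.05300913  0.15972493] [-2.39281053e+00 -2.03383990e+00  9.97376742e-04] [-9.35172624e-02  3.04743722e-01 -2.59233878e-01  1.00812339e+00
  3.85003096e-04  1.63911082e+00] 0.06441589587774214
[387  30  39  55 268] ((682.7613525390625, 49.63993453979492), 20.627155303955078)
[107  75  30  54 383] ((471.13134765625, 52.334232330322266), 19.276905059814453)
[281  89  20  30 195] ((589.232177734375, 31.489967346191406), 12.333989143371582)
[ 257  191   47   46 1687] ((567.6784057617188, -53.823974609375), 19.89625358581543)
[ 137  225   47   44 1600] ((459.8521423339844, -65.85598754882812), 20.14303970336914)
[199 337 161   8 890] ((547.1002807617188, -174.48150634765625), 76.36219024658203)
```

View pics/w4.png

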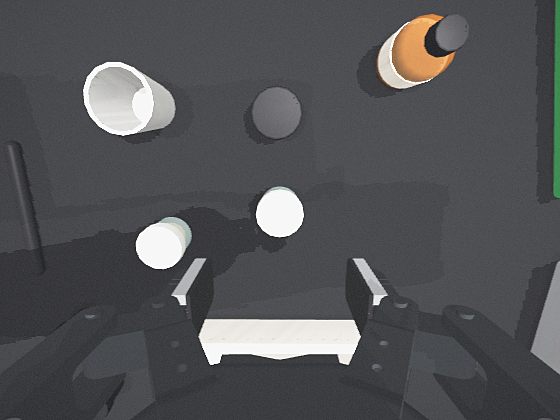

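Wrist view: jar 1's white cap is at (280,212), jar 2 at (162,244), the black look-alike at (277,112), with beaker and bottle clear. Jar 1 is at (0.5677,-0.0538), radius 19.9 mm, as it should be. Descending to grasp it.

>>> servo_tool:
  steps:
    - {"travel": [1,0,-40],"rotation": [0,0,0]}
    - {"travel": [1,0,-80],"rotation": [0,0,0]}
    - {"travel": [1,0,-110],"rotation": [0,0,0]}
    - {"travel": [1,0,-128],"rotation": [0,0,0]}
    - {"travel": [1,0,-134],"rotation": [0,0,0]}
    - {"travel": [1,0,-134],"rotation": [0,0,0]}

```text
time: 14.75
position: [0.5675, -0.0531, 0.0258]
orientation: [-2.393, -2.034, 0.002]
force: [1.0, 0.3, 0.2]
width: 0.0641
finger_force: 0.0
```

>>> servo_tool:
  steps:
    - {"travel": [0,0,0],"rotation": [0,0,0]}
    - {"travel": [0,0,0],"rotation": [0,0,0]}
    - {"travel": [0,0,0],"rotation": [0,0,0]}
    - {"travel": [0,0,0],"rotation": [0,0,0]}
    - {"travel": [0,0,0],"rotation": [0,0,0]}
  gripper: 0
  squeeze: 30

```text
time: 15.25
position: [0.5693, -0.0538, 0.0279]
orientation: [2.394, 2.032, 0.004]
force: [-1.4, 1.4, 6.6]
width: 0.0386
finger_force: 30.1
```

>>> servo_tool:
  steps:
    - {"travel": [0,0,15],"rotation": [0,0,0]}
    - {"travel": [0,0,45],"rotation": [0,0,0]}
    - {"travel": [0,0,85],"rotation": [0,0,0]}
    - {"travel": [0,0,125],"rotation": [0,0,0]}
    - {"travel": [0,0,144],"rotation": [0,0,0]}
    - {"travel": [0,0,144],"rotation": [0,0,0]}

```text
time: 15.85
position: [0.5706, -0.0543, 0.1744]
orientation: [2.391, 2.03, 0.008]
force: [0.3, 0.3, -1.1]
width: 0.0392
finger_force: 30.4
```

>>> servo_tool:
  steps:
    - {"travel": [-2,-15,0],"rotation": [0,0,0]}
    - {"travel": [-5,-50,0],"rotation": [0,0,0]}
    - {"travel": [-8,-90,0],"rotation": [0,0,0]}
    - {"travel": [-12,-135,0],"rotation": [0,0,0]}
    - {"travel": [-15,-180,0],"rotation": [0,0,0]}
    - {"travel": [-19,-220,0],"rotation": [0,0,0]}
    - {"travel": [-22,-255,0],"rotation": [0,0,0]}
    - {"travel": [-24,-275,0],"rotation": [0,0,0]}
    - {"travel": [-24,-280,0],"rotation": [0,0,0]}
    - {"travel": [-24,-280,0],"rotation": [0,0,0]}
    - {"travel": [-24,-280,0],"rotation": [0,0,0]}

```text
time: 16.95
position: [0.5438, -0.3327, 0.1697]
orientation: [-2.393, -2.033, -0.0]
force: [0.3, -0.2, -0.9]
width: 0.0391
finger_force: 30.4
```

>>> servo_tool:
  steps:
    - {"travel": [0,0,-25],"rotation": [0,0,0]}
    - {"travel": [0,0,-50],"rotation": [0,0,0]}
    - {"travel": [0,0,-75],"rotation": [0,0,0]}
    - {"travel": [0,0,-90],"rotation": [0,0,0]}
    - {"travel": [0,0,-96],"rotation": [0,0,0]}
    - {"travel": [0,0,-98],"rotation": [0,0,0]}
    - {"travel": [0,0,-98],"rotation": [0,0,0]}

```text
time: 17.65
position: [0.5446, -0.3335, 0.0733]
orientation: [2.393, 2.034, 0.001]
force: [-0.3, 0.4, -0.9]
width: 0.0387
finger_force: 30.5
```

>>> servo_tool:
  steps:
    - {"travel": [0,0,-1],"rotation": [0,0,0]}
    - {"travel": [0,0,-2],"rotation": [0,0,0]}
    - {"travel": [0,0,-2],"rotation": [0,0,0]}

```text
time: 17.95
position: [0.545, -0.3339, 0.0729]
orientation: [2.393, 2.032, 0.002]
force: [-4.2, 4.3, 12.4]
width: 0.039
finger_force: 31.5
```

>>> servo_tool:
  steps:
    - {"travel": [0,0,0],"rotation": [0,0,0]}
    - {"travel": [0,0,0],"rotation": [0,0,0]}
    - {"travel": [0,0,0],"rotation": [0,0,0]}
    - {"travel": [0,0,10],"rotation": [0,0,0]}
    - {"travel": [0,0,40],"rotation": [0,0,0]}
    - {"travel": [0,0,80],"rotation": [0,0,0]}
    - {"travel": [0,0,100],"rotation": [0,0,0]}
    - {"travel": [0,0,100],"rotation": [0,0,0]}
  gripper: 0.65

```text
time: 18.75
position: [0.5462, -0.3354, 0.175]
orientation: [2.39, 2.029, 0.004]
force: [1.0, -0.9, -1.2]
width: 0.0554
finger_force: 0.0
```

>>> servo_tool:
  steps:
    - {"travel": [-2,10,0],"rotation": [0,0,0]}
    - {"travel": [-8,40,0],"rotation": [0,0,0]}
    - {"travel": [-18,80,0],"rotation": [0,0,0]}
    - {"travel": [-30,120,0],"rotation": [0,0,0]}
    - {"travel": [-45,160,0],"rotation": [0,0,0]}
    - {"travel": [-60,200,0],"rotation": [0,0,0]}
    - {"travel": [-72,235,0],"rotation": [0,0,0]}
    - {"travel": [-80,260,0],"rotation": [0,0,0]}
    - {"travel": [-84,268,0],"rotation": [0,0,0]}
    - {"travel": [-84,268,0],"rotation": [0,0,0]}
    - {"travel": [-84,268,0],"rotation": [0,0,0]}
  gripper: 0.75

```text
time: 19.85
position: [0.4599, -0.0663, 0.1699]
orientation: [2.395, 2.033, -0.001]
force: [-0.2, 0.1, 1.0]
width: 0.0643
finger_force: 0.0
```

```bash
cat >> h.py <<'E'
def jars(n,zs=(.038,.083)):
    im=robot.get_image(n);P=cloud(im);F=im["frame"].astype(int);Z=P[...,2]
    for z in zs:
        m=(abs(Z-z)<.004)&(F.min(-1)>120)
        k,l,st,c=cv2.connectedComponentsWithStats(m.astype(np.uint8))
        for i in range(1,k):
            if st[i,4]>150:
                Q=P[l==i];o,r=cv2.minEnclosingCircle((Q[:,:2]*1000).astype(np.float32))
                if r<24: print(n,z,"px",np.round(c[i]),st[i,4],np.round(o,1),round(r,1))
    return im,P
E
python3 - <<'E'
from h import *
s=robot.read_state();print(s["position"],s["width"])
jars("wrist");im,P=jars("top");save(im,"t4.png",s=1.2)
E
```

```text
[ 0.45994238 -0.06634655  0.16987292] 0.06426730300373135
wrist 0.038 px [533.  25.] 437 [678.7  45.4] 18.9
wrist 0.038 px [267.  44.] 278 [472.7  52. ] 19.3
wrist 0.038 px [278. 210.] 1572 [459.7 -66.1] 19.8
top 0.083 px [449. 197.] 304 [ 543.3 -331.6] 20.1
```

View pics/t4.png

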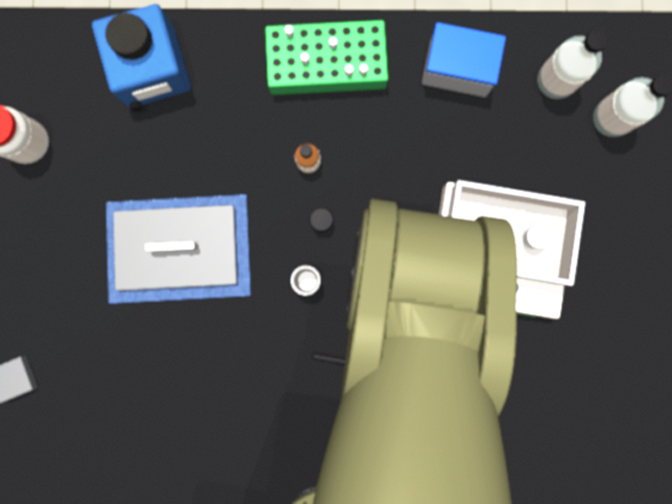

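The lid lies on the mat at (175,247). Jar 1 stands upright in the chamber at (538,240), cap at z 0.083. Jar 2, unmoved at (0.4597,-0.0661), is directly below the tool. Grasping jar 2.

>>> servo_tool:
  steps:
    - {"travel": [0,0,-40],"rotation": [0,0,0]}
    - {"travel": [0,0,-80],"rotation": [0,0,0]}
    - {"travel": [0,0,-115],"rotation": [0,0,0]}
    - {"travel": [0,0,-137],"rotation": [0,0,0]}
    - {"travel": [0,0,-144],"rotation": [0,0,0]}
    - {"travel": [0,0,-144],"rotation": [0,0,0]}

```text
time: 20.55
position: [0.4595, -0.0665, 0.0255]
orientation: [-2.395, -2.031, 0.002]
force: [-0.3, -0.3, 0.9]
width: 0.0642
finger_force: 0.0
```

>>> servo_tool:
  steps:
    - {"travel": [0,0,0],"rotation": [0,0,0]}
    - {"travel": [0,0,0],"rotation": [0,0,0]}
    - {"travel": [0,0,0],"rotation": [0,0,0]}
    - {"travel": [0,0,0],"rotation": [0,0,0]}
    - {"travel": [0,0,0],"rotation": [0,0,0]}
  gripper: 0

```text
time: 21.05
position: [0.4614, -0.0664, 0.0278]
orientation: [2.393, 2.031, 0.002]
force: [-0.8, -1.8, 7.1]
width: 0.039
finger_force: 30.2
```

>>> servo_tool:
  steps:
    - {"travel": [0,0,15],"rotation": [0,0,0]}
    - {"travel": [0,0,45],"rotation": [0,0,0]}
    - {"travel": [0,0,85],"rotation": [0,0,0]}
    - {"travel": [0,0,125],"rotation": [0,0,0]}
    - {"travel": [0,0,154],"rotation": [0,0,0]}
    - {"travel": [0,0,154],"rotation": [0,0,0]}

```text
time: 21.65
position: [0.4632, -0.0663, 0.1852]
orientation: [2.39, 2.029, 0.009]
force: [-0.6, 0.1, -0.6]
width: 0.039
finger_force: 30.4
```

>>> servo_tool:
  steps:
    - {"travel": [15,-5,0],"rotation": [0,0,0]}
    - {"travel": [45,-20,0],"rotation": [0,0,0]}
    - {"travel": [75,-45,0],"rotation": [0,0,0]}
    - {"travel": [92,-85,0],"rotation": [0,0,0]}
    - {"travel": [98,-125,0],"rotation": [0,0,0]}
    - {"travel": [98,-155,0],"rotation": [0,0,0]}
    - {"travel": [98,-174,0],"rotation": [0,0,0]}
    - {"travel": [98,-179,0],"rotation": [0,0,0]}
    - {"travel": [98,-179,0],"rotation": [0,0,0]}
    - {"travel": [98,-179,0],"rotation": [0,0,0]}

```text
time: 22.65
position: [0.5578, -0.2437, 0.1802]
orientation: [-2.393, -2.034, -0.001]
force: [0.2, 0.6, -0.3]
width: 0.039
finger_force: 30.4
```

>>> servo_tool:
  steps:
    - {"travel": [0,0,-25],"rotation": [0,0,0]}
    - {"travel": [0,0,-55],"rotation": [0,0,0]}
    - {"travel": [0,0,-85],"rotation": [0,0,0]}
    - {"travel": [0,0,-100],"rotation": [0,0,0]}
    - {"travel": [0,0,-106],"rotation": [0,0,0]}
    - {"travel": [0,0,-108],"rotation": [0,0,0]}
    - {"travel": [0,0,-109],"rotation": [0,0,0]}
    - {"travel": [0,0,-109],"rotation": [0,0,0]}

```text
time: 23.45
position: [0.5584, -0.2439, 0.0728]
orientation: [2.393, 2.034, 0.001]
force: [-2.0, 1.3, 2.5]
width: 0.0388
finger_force: 30.7
```

>>> servo_tool:
  steps:
    - {"travel": [0,0,0],"rotation": [0,0,0]}
    - {"travel": [0,0,0],"rotation": [0,0,0]}
    - {"travel": [0,0,0],"rotation": [0,0,0]}
    - {"travel": [0,0,10],"rotation": [0,0,0]}
    - {"travel": [0,0,40],"rotation": [0,0,0]}
    - {"travel": [0,0,80],"rotation": [0,0,0]}
    - {"travel": [0,0,110],"rotation": [0,0,0]}
    - {"travel": [0,0,110],"rotation": [0,0,0]}
  gripper: 0.65

```text
time: 24.25
position: [0.561, -0.2464, 0.1872]
orientation: [2.389, 2.028, 0.006]
force: [0.5, -0.5, -0.3]
width: 0.0553
finger_force: 0.0
```

>>> servo_tool:
  steps:
    - {"travel": [0,20,0],"rotation": [0,0,0.02]}
    - {"travel": [-3,60,0],"rotation": [0,0,0.04]}
    - {"travel": [-6,105,0],"rotation": [0,0,0.06]}
    - {"travel": [-9,150,0],"rotation": [0,0,0.08]}
    - {"travel": [-12,195,0],"rotation": [0,0,0.1]}
    - {"travel": [-15,240,0],"rotation": [0,0,0.12]}
    - {"travel": [-18,285,0],"rotation": [0,0,0.14]}
    - {"travel": [-20,330,0],"rotation": [0,0,0.16]}
    - {"travel": [-23,375,0],"rotation": [0,0,0.18]}
    - {"travel": [-25,420,0],"rotation": [0,0,0.2]}
    - {"travel": [-27,465,0],"rotation": [0,0,0.22]}
    - {"travel": [-28,500,-10],"rotation": [0,0,0.22]}
  gripper: 0.5

```text
time: 25.45
position: [0.5303, 0.258, 0.1725]
orientation: [2.155, 2.285, 0.004]
force: [0.4, -0.2, -1.1]
width: 0.0423
finger_force: 0.0
```

>>> servo_tool:
  steps:
    - {"travel": [-1,20,-5],"rotation": [0,0,0]}
    - {"travel": [-1,29,-11],"rotation": [0,0,0]}
    - {"travel": [-1,29,-11],"rotation": [0,0,0]}
    - {"travel": [-1,29,-11],"rotation": [0,0,0]}

```text
time: 25.85
position: [0.5289, 0.283, 0.1601]
orientation: [2.158, 2.283, -0.002]
force: [-0.5, 0.5, 0.2]
width: 0.0428
finger_force: 0.0
```

```bash
python3 - <<'E'
from h import *
s=robot.read_state();print(s["position"],s["orientation"],np.degrees(np.arctan2(*rot(s["orientation"])[[1,0],1])))
im,P=jars("top");Z=P[...,2];v,u=np.indices(Z.shape)
w=(u>340)&(u<520)&(v>130)&(v<260)
box(P,w&(abs(Z-.100)<.006),"rim");box(P,w&(abs(Z-.152)<.005),"pin")
save(im,"t5.png",(340,120,520,280),3)
im=robot.get_image("wrist");P=cloud(im);Z=P[...,2];box(P,abs(Z-.049)<.005,"handle-w")
E
```

```text
[0.5288585  0.28299682 0.16009721] [ 2.15782928e+00  2.28304891e+00 -1.75264785e-03] 3.23026947523002
top 0.083 px [403. 190.] 310 [ 556.9 -242.1] 20.2
top 0.083 px [449. 197.] 304 [ 543.2 -332.2] 19.9
rim 1255 [ 548.3 -287.1] [209.4 136.7] 80.5 z 0.0996 px [430. 193.]
pin 60 [ 463.7 -221.4] [14.2 14.7] 31.3 z 0.1528 px [403. 237.]
handle-w 1740 [530.1 284.9] [13.9 83.1] 3.5 z 0.0496 px [280. 211.]
```

View pics/t5.png

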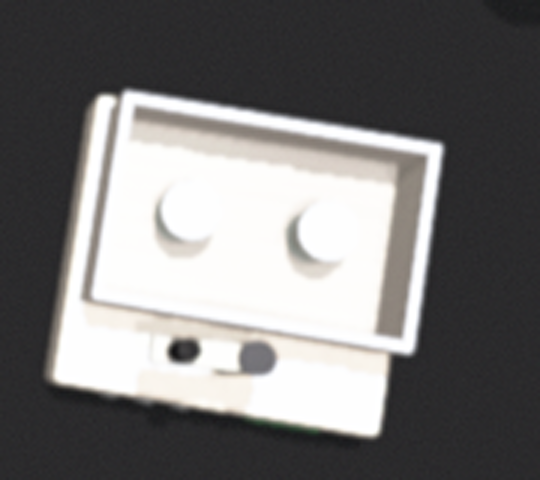

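Both jars stand upright in the chamber at (187,210) and (325,232), and the clamp is clear at (210,355). Picking up the lid.

>>> servo_tool:
  steps:
    - {"travel": [1,1,-40],"rotation": [0,0,0]}
    - {"travel": [1,1,-80],"rotation": [0,0,0]}
    - {"travel": [1,1,-105],"rotation": [0,0,0]}
    - {"travel": [1,1,-117],"rotation": [0,0,0]}
    - {"travel": [1,1,-120],"rotation": [0,0,0]}
    - {"travel": [1,1,-120],"rotation": [0,0,0]}

```text
time: 26.55
position: [0.5308, 0.2848, 0.0411]
orientation: [2.158, 2.283, 0.001]
force: [0.2, -0.2, -0.3]
width: 0.0425
finger_force: 0.0
```

>>> servo_tool:
  steps:
    - {"travel": [0,0,0],"rotation": [0,0,0]}
    - {"travel": [0,0,0],"rotation": [0,0,0]}
    - {"travel": [0,0,0],"rotation": [0,0,0]}
    - {"travel": [0,0,0],"rotation": [0,0,0]}
    - {"travel": [0,0,0],"rotation": [0,0,0]}
    - {"travel": [0,0,0],"rotation": [0,0,0]}
  gripper: 0
  squeeze: 60

```text
time: 27.15
position: [0.5311, 0.2856, 0.042]
orientation: [2.157, 2.283, 0.004]
force: [0.4, -1.4, 5.9]
width: 0.0127
finger_force: 60.5
```

>>> servo_tool:
  steps:
    - {"travel": [0,0,10],"rotation": [0,0,0]}
    - {"travel": [0,0,35],"rotation": [0,0,0]}
    - {"travel": [0,0,70],"rotation": [0,0,0]}
    - {"travel": [0,0,110],"rotation": [0,0,0]}
    - {"travel": [0,0,150],"rotation": [0,0,0]}
    - {"travel": [0,0,175],"rotation": [0,0,0]}
    - {"travel": [0,0,180],"rotation": [0,0,0]}
    - {"travel": [0,0,180],"rotation": [0,0,0]}

```text
time: 27.95
position: [0.5302, 0.2852, 0.2209]
orientation: [2.157, 2.284, 0.002]
force: [-0.4, -0.1, -4.5]
width: 0.0124
finger_force: 59.3
```

>>> servo_tool:
  steps:
    - {"travel": [0,-10,0],"rotation": [0,0,0]}
    - {"travel": [1,-30,0],"rotation": [0,0,-0.01]}
    - {"travel": [2,-60,0],"rotation": [0,0,-0.02]}
    - {"travel": [3,-90,0],"rotation": [0,0,-0.03]}
    - {"travel": [4,-120,0],"rotation": [0,0,-0.045]}
    - {"travel": [5,-150,0],"rotation": [0,0,-0.06]}
    - {"travel": [6,-180,0],"rotation": [0,0,-0.07]}
    - {"travel": [7,-210,0],"rotation": [0,0,-0.08]}
    - {"travel": [9,-240,0],"rotation": [0,0,-0.09]}
    - {"travel": [10,-270,0],"rotation": [0,0,-0.1]}
    - {"travel": [11,-300,0],"rotation": [0,0,-0.11]}
    - {"travel": [12,-330,0],"rotation": [0,0,-0.12]}

```text
time: 29.15
position: [0.54, -0.0467, 0.2179]
orientation: [-2.289, -2.148, 0.005]
force: [0.3, 0.1, -3.5]
width: 0.0127
finger_force: 59.2
```

>>> servo_tool:
  steps:
    - {"travel": [1,-30,0],"rotation": [0,0,-0.01]}
    - {"travel": [2,-60,0],"rotation": [0,0,-0.02]}
    - {"travel": [3,-90,0],"rotation": [0,0,-0.035]}
    - {"travel": [4,-120,0],"rotation": [0,0,-0.05]}
    - {"travel": [5,-150,0],"rotation": [0,0,-0.06]}
    - {"travel": [6,-180,0],"rotation": [0,0,-0.07]}
    - {"travel": [7,-205,0],"rotation": [0,0,-0.08]}
    - {"travel": [8,-225,0],"rotation": [0,0,-0.09]}
    - {"travel": [9,-238,0],"rotation": [0,0,-0.102]}
    - {"travel": [9,-244,0],"rotation": [0,0,-0.102]}
    - {"travel": [9,-244,0],"rotation": [0,0,-0.102]}
    - {"travel": [9,-244,0],"rotation": [0,0,-0.102]}

```text
time: 30.35
position: [0.5509, -0.2881, 0.2201]
orientation: [-2.396, -2.031, -0.0]
force: [-0.8, 0.9, -3.0]
width: 0.0126
finger_force: 59.2
```

```bash
python3 - <<'E'
from h import *
s=robot.read_state();print(s["position"],s["orientation"],s["force"])
im=robot.get_image("top");P=cloud(im);Z=P[...,2];v,u=np.indices(Z.shape)
box(P,(u>320)&(v>90)&(v<300)&(abs(Z-.198)<.018),"lid")
E
```

```text
[ 0.55092948 -0.28811712  0.22014165] [-2.39555583e+00 -2.03126667e+00 -3.50602132e-04] [-0.83622828  0.93814278 -2.9737322 ]
lid 6294 [ 549.8 -287.3] [212.6 140.1] 80.5 z 0.1969 px [431. 191.]
```

>>> servo_tool:
  steps:
    - {"travel": [0,0,-20],"rotation": [0,0,0]}
    - {"travel": [0,0,-45],"rotation": [0,0,0]}
    - {"travel": [0,0,-65],"rotation": [0,0,0]}
    - {"travel": [0,0,-75],"rotation": [0,0,0]}
    - {"travel": [0,0,-79],"rotation": [0,0,0]}
    - {"travel": [0,0,-79],"rotation": [0,0,0]}
    - {"travel": [0,0,-79],"rotation": [0,0,0]}

```text
time: 31.1
position: [0.5517, -0.2891, 0.1425]
orientation: [2.395, 2.03, 0.001]
force: [-0.0, -0.3, -3.6]
width: 0.0127
finger_force: 59.1
```

>>> servo_tool:
  steps:
    - {"travel": [0,0,-2],"rotation": [0,0,0]}
    - {"travel": [0,0,-4],"rotation": [0,0,0]}
    - {"travel": [0,0,-6],"rotation": [0,0,0]}
    - {"travel": [0,0,-7],"rotation": [0,0,0]}
    - {"travel": [0,0,-7],"rotation": [0,0,0]}

```text
time: 31.6
position: [0.5508, -0.2889, 0.134]
orientation: [-2.397, -2.03, 0.0]
force: [-0.6, -0.3, -3.0]
width: 0.0129
finger_force: 59.2
```

>>> servo_tool:
  steps:
    - {"travel": [0,0,-2],"rotation": [0,0,0]}
    - {"travel": [0,0,-4],"rotation": [0,0,0]}
    - {"travel": [0,0,-5],"rotation": [0,0,0]}
    - {"travel": [0,0,-5],"rotation": [0,0,0]}

```text
time: 32.0
position: [0.5512, -0.289, 0.1311]
orientation: [2.396, 2.03, 0.001]
force: [-4.1, 1.7, 9.0]
width: 0.0127
finger_force: 60.9
```

>>> servo_tool:
  steps:
    - {"travel": [0,0,0],"rotation": [0,0,0]}
    - {"travel": [0,0,0],"rotation": [0,0,0]}
    - {"travel": [0,0,0],"rotation": [0,0,0]}
    - {"travel": [0,0,5],"rotation": [0,0,0]}
    - {"travel": [0,0,30],"rotation": [0,0,0]}
    - {"travel": [0,0,60],"rotation": [0,0,0]}
    - {"travel": [0,0,71],"rotation": [0,0,0]}
    - {"travel": [0,0,71],"rotation": [0,0,0]}
  gripper: 0.4

```text
time: 32.8
position: [0.5523, -0.2896, 0.2024]
orientation: [2.394, 2.028, 0.002]
force: [0.9, 0.3, -1.2]
width: 0.0343
finger_force: 0.0
```

>>> servo_tool:
  steps:
    - {"travel": [-10,8,0],"rotation": [0,0,-0.14]}
    - {"travel": [-20,16,0],"rotation": [0,0,-0.28]}
    - {"travel": [-30,24,0],"rotation": [0,0,-0.42]}
    - {"travel": [-40,32,0],"rotation": [0,0,-0.56]}
    - {"travel": [-50,40,0],"rotation": [0,0,-0.7]}
    - {"travel": [-60,48,0],"rotation": [0,0,-0.84]}
    - {"travel": [-70,56,0],"rotation": [0,0,-0.98]}
    - {"travel": [-80,62,0],"rotation": [0,0,-1.12]}
    - {"travel": [-88,66,0],"rotation": [0,0,-1.26]}
    - {"travel": [-88,66,0],"rotation": [0,0,-1.4]}
    - {"travel": [-88,66,0],"rotation": [0,0,-1.42]}
    - {"travel": [-88,66,0],"rotation": [0,0,-1.42]}

```text
time: 34.0
position: [0.4626, -0.2228, 0.1994]
orientation: [-3.141, 0.018, 0.002]
force: [0.1, 0.1, 1.3]
width: 0.0338
finger_force: 0.0
```

```bash
python3 - <<'E'
from h import *
s=robot.read_state();print(s["position"],s["orientation"],s["joint_pos"])
im=robot.get_image("wrist");P=cloud(im);Z=P[...,2];save(im,"w6.png")
box(P,abs(Z-.152)<.005,"pin");box(P,abs(Z-.138)<.006,"handle");m=abs(Z-.108)<.005;box(P,m,"lid")
from numpy.linalg import lstsq
k,l,st,c=cv2.connectedComponentsWithStats(m.astype(np.uint8));Q=P[l==1+np.argmax(st[1:,4])]
print("plane",lstsq(np.c_[Q[:,:2],np.ones(len(Q))],Q[:,2],rcond=None)[0],np.percentile(Q[:,2],[5,50,95]))
im=robot.get_image("top");P=cloud(im);Z=P[...,2];v,u=np.indices(Z.shape);box(P,(u>340)&(v<230)&(v>120)&(abs(Z-.108)<.006),"lid-top")
E
```

```text
[ 0.46260073 -0.22278016  0.19937909] [-3.14100412e+00  1.84019535e-02  1.82705340e-03] [-4.48794993e-01  1.77084993e-01 -3.29963420e-01  1.06502790e+00
 -1.60440326e-05  2.70451478e+00]
pin 550 [ 466.4 -224.4] [15.3 15.1] 54.8 z 0.1537 px [281. 241.]
handle 3832 [ 551.9 -290.2] [83.5 14.5] 80.3 z 0.1386 px [392.  92.]
lid 58517 [ 551.4 -290.6] [212.5 139.6] 80.5 z 0.1089 px [382.  97.]
plane [-0.00034363  0.00044154  0.10921147] [0.10772508 0.10889986 0.11005358]
lid-top 5136 [ 550.3 -287.8] [211.8 140.3] 80.6 z 0.1079 px [417. 184.]
```

View pics/w6.png

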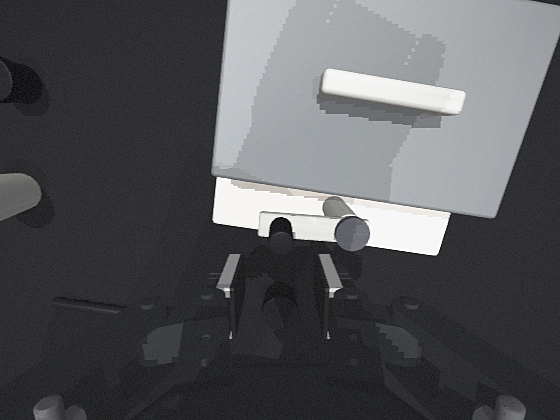

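The lid is seated: its plane is level at z 0.108 and it is centred over the rim. The pin is at (281,235), between the fingers. Pinch it and swing the clamp home.

>>> servo_tool:
  steps:
    - {"travel": [0,0,-25],"rotation": [0,0,0]}
    - {"travel": [0,0,-48],"rotation": [0,0,0]}
    - {"travel": [0,0,-59],"rotation": [0,0,0]}
    - {"travel": [0,0,-59],"rotation": [0,0,0]}

```text
time: 34.5
position: [0.4618, -0.2224, 0.1397]
orientation: [-3.14, 0.021, 0.005]
force: [-0.2, 1.1, -0.2]
width: 0.0341
finger_force: 0.0
```

>>> servo_tool:
  steps:
    - {"travel": [0,0,0],"rotation": [0,0,0]}
    - {"travel": [0,0,0],"rotation": [0,0,0]}
    - {"travel": [0,0,0],"rotation": [0,0,0]}
    - {"travel": [0,0,0],"rotation": [0,0,0]}
    - {"travel": [0,0,0],"rotation": [0,0,0]}
  gripper: 0
  squeeze: 20

```text
time: 35.0
position: [0.4635, -0.2236, 0.1421]
orientation: [3.14, -0.023, 0.002]
force: [-0.0, -3.4, 1.3]
width: 0.0155
finger_force: 22.1
```

>>> servo_tool:
  steps:
    - {"travel": [8,-2,0],"rotation": [0,0,0]}
    - {"travel": [16,-5,0],"rotation": [0,0,0]}
    - {"travel": [24,-8,0],"rotation": [0,0,0]}
    - {"travel": [31,-13,0],"rotation": [0,0,0]}
    - {"travel": [37,-20,0],"rotation": [0,0,0]}
    - {"travel": [42,-27,0],"rotation": [0,0,0]}
    - {"travel": [46,-35,0],"rotation": [0,0,0]}
    - {"travel": [48,-43,0],"rotation": [0,0,0]}
    - {"travel": [49,-52,0],"rotation": [0,0,0]}
    - {"travel": [48,-57,0],"rotation": [0,0,0]}
    - {"travel": [48,-57,0],"rotation": [0,0,0]}

```text
time: 36.1
position: [0.5146, -0.2796, 0.1422]
orientation: [-3.139, 0.021, -0.01]
force: [8.9, 2.1, -0.6]
width: 0.0152
finger_force: 21.8
```

>>> servo_tool:
  steps:
    - {"travel": [0,-2,0],"rotation": [0,0,0]}
    - {"travel": [0,-4,0],"rotation": [0,0,0]}
    - {"travel": [0,-5,0],"rotation": [0,0,0]}
    - {"travel": [0,-5,0],"rotation": [0,0,0]}

```text
time: 36.5
position: [0.5139, -0.2821, 0.1421]
orientation: [-3.135, 0.019, -0.009]
force: [5.8, 8.4, 2.7]
width: 0.015
finger_force: 22.4
```

>>> servo_tool:
  steps:
    - {"travel": [0,0,0],"rotation": [0,0,0]}
    - {"travel": [0,0,0],"rotation": [0,0,0]}
    - {"travel": [0,0,0],"rotation": [0,0,0]}
    - {"travel": [0,0,30],"rotation": [0,0,0]}
    - {"travel": [0,0,65],"rotation": [0,0,0]}
    - {"travel": [-15,0,90],"rotation": [0,0,0]}
    - {"travel": [-15,0,90],"rotation": [0,0,0]}
    - {"travel": [-15,0,90],"rotation": [0,0,0]}
  gripper: 0.4

```text
time: 37.3
position: [0.4961, -0.2853, 0.2317]
orientation: [3.141, -0.023, 0.002]
force: [-0.7, -0.1, -0.1]
width: 0.0341
finger_force: 0.0
```

```bash
python3 - <<'E'
from h import *
im=robot.get_image("wrist");P=cloud(im);F=im["frame"].astype(int);Z=P[...,2];save(im,"w7.png")
box(P,abs(Z-.152)<.005,"pin");box(P,abs(Z-.138)<.006,"handle");box(P,abs(Z-.108)<.004,"lid")
box(P,(abs(Z-.120)<.004),"arm")
im=robot.get_image("scene");save(im,"s7.png");print(robot.read_state()["position"])
E
```

```text
pin 409 [ 511.  -282.4] [15.  15.3] 1.0 z 0.1539 px [274. 210.]
handle 2358 [ 551.9 -290.4] [83.8 14.1] 80.4 z 0.1387 px [284. 149.]
lid 43806 [ 551.9 -290.3] [211.6 140.9] 80.3 z 0.109 px [282. 136.]
arm 655 [ 482.9 -278.2] [20.7 34.9] 77.6 z 0.12 px [269. 234.]
[ 0.4955509  -0.28474337  0.23005941]
```

View pics/w7.png

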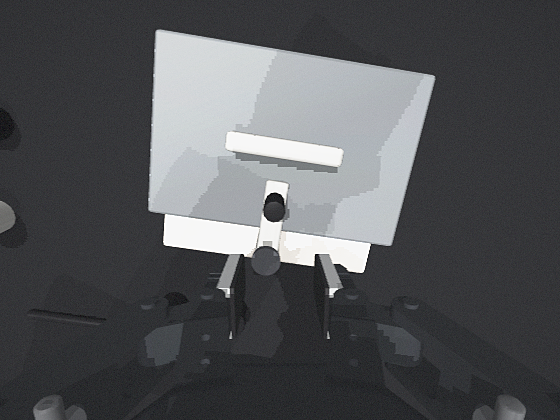

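The wrist view shows the lid seated and level, with the clamp arm lying over its front edge. The pin at (274,207) lines up with the handle centre, within about 0.02 rad of home, and the gripper touches nothing. Handing in.

```bash
python3 -c "
from h import *
print(robot.hand_in())"
```

```text
the job is handed in; nothing more can be done
None
```

The job is handed in: both sample jars found in the scene stand upright in the chamber, the lid is back on and level, and the clamp is home over it to within about 0.02 rad by the camera; I did not touch the beaker, bottle or black look-alikes, and no verdict was returned.

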